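Crank the sample vise shut

TASK

Fit the loose crank all the way down onto the square shaft end of the small vise, without jamming it on by force, and wind it clockwise by its knob until the metal block is held firmly between the jaws; stop as soon as the handle clearly tightens and do not overtighten. Leave the crank on the shaft, move the jaw only with the crank, and do not knock over or shift the beaker and the bottles standing around.

Things in the scene. Friction and masses are not known exactly. Their poses are not given: they have to be found in the camera images.
- vise: Small grey vise bolted to the bench; place and yaw differ each time. Origin on the bench straight below the drive shaft; +x runs along the bed from the gearbox to the fixed jaw. Bed 205 x 84 mm (x -38 to 168 mm), top 18 mm high; bolted lugs reach 65 mm to each side; gearbox 62 x 70 mm, top 59 mm high. Fixed jaw 72 mm high, its clamping face at x = 138 mm.
- shaft_seat (a point): On the upright drive shaft's axis, on top of its 40 mm round collar, 66 mm above the bench; axes as the vise's, not turning with the shaft. Above it stands 24 mm of steel shaft: a 12 x 12 mm square 18 mm tall, then a round nose 9 mm across, 6 mm tall. The square's angle differs each time and is not measured. Clockwise from above closes the jaw, 20 mm a turn.
- jaw_face (a point): Middle of the sliding jaw's clamping face (70 mm wide, 38 mm tall), 48 mm above the bench. Starts 60 to 66 mm from the shaft axis along the vise's x, slides to +x and holds the block from about 102 mm. It is a steel plate on disc springs: once it meets the block it gives way, 18 N per mm, at most 7 mm, while the jaw behind it goes on.
- jaw: The vise's sliding jaw with its sprung plate, 84 mm wide, 72 mm high. Origin at bench level, 14 mm behind the clamping face while the springs are relaxed; axes as the vise's. To turn, the shaft needs 0.2 N m, or 3.3 N at the crank's knob (along its circle), more as the block is squeezed; it stays where it is left.
- crank: Loose steel crank, 0.23 kg, standing upright on its hub. Origin: centre of the hub's underside, +z up, +x along the arm. Hub 26 x 26 mm, 44 mm tall; square socket from below, 13.2 mm wide, 25 mm deep, sides along the crank's x and y. Arm 14 mm wide, z 24 to 34 mm. Grip the hub by its two y faces, above z = 26 mm. Fully home, the hub's underside rests on the shaft's collar.
- crank_hub_top (a point): Centre of the hub's top, 44 mm above the crank's origin; axes as the crank's.
- knob_mid (a point): Middle of the crank's black upright knob, which spins freely on its own axis: 20 mm across, 36 to 74 mm above the crank's origin; this point is 55 mm above it, at x = 60 mm (the winding radius).
- block: Loose aluminium block 36 (along vise x) x 50 x 50 mm, 0.25 kg, standing on the vise bed between the jaws with play. Origin: centre of its underside. 25 N of clamping is enough, over 120 N is too much. 6 to 7 N at the knob (along its circle) clamps with about 50 to 70 N, 9.5 N with 120 N; up to about 60 N stays when the knob is let go.
- beaker: Bystander: glass beaker, 70 mm wide, 75 mm tall, loose. Origin: centre of its underside.
- dropper: Bystander: small dropper bottle, 30 mm wide, 89 mm tall, loose. Origin: centre of its underside.
- amber: Bystander: brown screw-cap bottle, 45 mm wide, 91 mm tall, loose. Origin: centre of its underside.
Things that resemble listed ones, but are neither listed nor needed, are in the scene too. What is meant by the crank is not yellow, and is the larger of those in its own colour.

How it is judged (in metres and radians):
On the way, in this order (a step that is already met when the one before it is completed fails the run):
1. the crank is fully home on the square shaft end (horizontal distance between crank and shaft_seat below 0.004 m and z of crank in the frame of shaft_seat below 0.004 m and angle between crank's own z axis and vertical below 0.15 rad), for 0.2 s.
2. with the crank on the shaft, the jaw clamps the block (contact force between jaw and block above 25 N and horizontal distance between crank and shaft_seat below 0.005 m and z of crank in the frame of shaft_seat below 0.008 m), for 0.2 s.
At the end, for the whole second after the job is handed in: The block stands upright (within 0.1 rad) between the jaws, against the fixed jaw, clamped with more than 25 N; the crank is at rest on the shaft, within 5 mm of its axis, at most 8 mm above the collar and tilted less than 0.15 rad (all of step 2 and x of jaw_face in the frame of vise above 0.098 m and x of block in the frame of vise above 0.116 m and angle between block's own z axis and vertical below 0.1 rad and angle between crank's own z axis and vertical below 0.15 rad and linear speed of crank below 0.02 m/s); the robot touches nothing.
It fails at once if the block is squeezed with more than 120 N (contact force between jaw and block above 120 N).
It fails at once if the crank is jammed on the vise with more than 80 N before it has slid home (contact force between crank and vise above 80 N and z of crank in the frame of shaft_seat above 0.01 m).
It fails at once if the jaw is pushed by the robot (contact force between any of the fingers, the arm and jaw above 5 N).
It fails at once if the beaker, the dropper bottle or the brown bottle is shifted by more than 30 mm or knocked over (distance of any of beaker, dropper, amber from where it was at the start of the episode above 0.03 m or angle between any of beaker, dropper, amber's own z axis and vertical above 0.5 rad).
It also fails if it takes over 72 s, if anything falls off the work surface, if the arm or the gripper's body presses on something with over 40 N, if the wrist force passes 120 N, or if a joint passes its speed limit or range.

ROBOT

A 6-joint arm with a two-finger parallel gripper is mounted at the origin on a cart in front of the work surface, level with it; the furniture and walls round the work are solid. World frame = base frame: x ahead of the robot, y to its left, z up, the work surface at z = 0. Lengths are in m, angles in degrees, forces in N, time in s.
With the tool pointing down it reaches from about 0.3 to 0.85 m from the base axis. Payload 4.2 kg.
Tool frame: the origin (TCP) lies midway between the tips of the shut fingers; the grasp point (between the pads) lies 19 mm behind it; z points along the fingers, y is the line along which they close (so a half turn about z gives the same grasp; the last joint's range is limited). The gripper opens to 91 mm and grips with 3 to 60 N. Pads are 32 mm wide; open, the fingers measure 118 mm over their backs; the gripper's body (76 mm by 178 mm) begins 60 mm behind the grasp point.
Start: joints at [73.052, 18.312, 89.639, -0, 72.044, -1.146], TCP at [0.157, 0.553, 0.214] pointing down, gripper open.
Joint ranges: [-177.97, 177.97], [-48.28, 115.42], [12.27, 149.76], [-77.06, 257.06], [2.81, 150.46], [-146.56, 146.56]. Speed limits (degrees/s): [147.25, 147.25, 180, 180, 180, 180].

INTERFACE

Orientations are given as a 3x3 rotation matrix whose columns are the frame's x, y, z axes.
In Python, from cell import bot gives the robot as it stands.
- The arm moves only by the tool send_rows, never from a script. Its argument "targets" is a list of rows, each a list of 5 numbers: the shift along the tool's x, y, z in cm, then the turn about the tool's z in degrees, then the opening, from -1 (shut) to 1 (fully open). In form: [[tx, ty, tz, spin, jaw], ...]. A call has exactly 10 rows; each row shifts and turns the commanded pose from where the row before left it, along the tool's axes as they then stand; what a row does not reach is not made up. A row lasts 1/12 s, in which the tool goes at most 41.7 mm and 7.16 degrees, less where a joint would pass 70% of its speed; a pose out of reach is approached as far as the arm can. A call with a gripper value outside its range is refused whole. The fingers move at their own pace and stop on an object; "force" is the grip in N (left out, the last holds). Time passes only in rows, so rows that do not move let the fingers close, or fill a call up. It gives the time, the measured TCP pose, the force, the opening and the grip force at its end, in the units of the state.
- bot.read_state(): the state, without advancing time (a new reading comes with each control period).
- bot.get_image(name): name is "side" or "top" or "wrist"; returns a dict with "pixels" (400x640x3 uint8, blue, green, red), "mtx" (3x3 intrinsics, pixels), "view" (4x4, takes a point from world to camera coordinates). Camera axes: x right, y down, z forward; pixel columns grow to the right and rows downward; lengths in m; the calibration is good to about 2 mm. The wrist camera is an equidistant fisheye: a pixel r from the principal point sees the ray r / f radians off the axis. A picture is of the moment at which its call begins. There is no depth.
- bot.close_job(): hands the job in; it is judged then, once.
Trained networks look in a picture, given as the dict that the camera call returned (one of the last four; its "shot" number tells which), for a name from the list of things; names that differ only in an ending like _2 or _b are one class to them, and where a whole thing is asked for, a point or a joint stands for the part that bears it (a point fixed in the world has none). Each returns a list of dicts, best first, with "score" (0 to 1); they miss things now and then, are a little off and sometimes report something else, mostly with a low value. They report only what shows in the picture. A call takes as long as a camera call. They do not tell look-alikes from the thing itself.
- bot.silhouettes(picture, label): "mask" (400x640 bool, what is visible of it) and "bbox" ([left, top, right, bottom] in pixels, round what is visible of it).
The state is a dict: "time": time; "qpos": joint angles; "dq": joint speeds; "joint_torque": joint torques, N m; "tcp_pos": TCP position; "tcp_rot": TCP orientation; "contact_force": force on the tool from outside, world axes, zero at the start; "moment": the same for the moment, N m; "grip_width": finger opening in m; "grip_force": force on a finger pad.
Only numpy, scipy, OpenCV 4.12 (cv2) and the standard library are available. Lean on these libraries where they do the work, as an engineer would, in place of code of your own. Each camera call takes 0.05 s, during which the arm holds its last target. There are 200 camera calls.

## Working session

There is one attempt and no reset: what is moved stays moved. The work goes in short steps, Python scripts to look and compute and a tool call to move; the robot and the scene stay as the last step left them, time stands still between calls to the robot, and variables do not carry over. Pictures are saved under pics/ and viewed, at most 10 in all, crops included, and the job is handed in when it is done.

Besides the shell and the picture viewer there is one more tool, called after "Request:" by a JSON object that holds its "fn" and its "kwargs", one argument or row to a line. send_rows: Moves the arm, as the interface text tells. Its arguments: {"type":"object","properties":{"targets":{"type":"array"},"force":{"type":"number"}},"required":["targets"]}

```bash
mkdir -p pics; ls
python3 - <<'E'
from cell import bot
import cv2,numpy as np
s=bot.read_state();print(s['time'],s['tcp_pos'],np.round(s['tcp_rot'],3).tolist(),s['contact_force'])
for n in ['top','side']:
    p=bot.get_image(n);cv2.imwrite(f'pics/{n}0.png',p['pixels'])
    print(n,np.round(p['mtx'],1).tolist(),np.round(p['view'],3).tolist())
    for l in ['vise','crank','crank_hub_top','knob_mid','shaft_seat','jaw','block','beaker','dropper','amber']:
        try:
            for d in bot.silhouettes(p,l)[:4]:
                m=d['mask'];ys,xs=np.nonzero(m);print(l,round(d['score'],2),np.round(d['bbox']).tolist(),m.sum(),xs.mean().round(1),ys.mean().round(1))
        except Exception as e: print(l,e)
print(bot.read_state()['time'])
E
```

```text
pics
0.0 [0.15643845 0.55278973 0.21311603] [[-0.962, 0.272, -0.0], [0.272, 0.962, -0.002], [-0.0, -0.002, -1.0]] [0.10276261 0.28779379 0.77658093]
top [[404.6, 0.0, 314.9], [0.0, 404.6, 199.0], [0.0, 0.0, 1.0]] [[0.015, -1.0, -0.006, -0.224], [-0.981, -0.014, -0.195, 0.562], [0.194, 0.009, -0.981, 0.882], [0.0, 0.0, 0.0, 1.0]]
vise 0.61 [246.0, 160.0, 319.0, 250.0] 3073 279.6 205.0
crank 0.9 [340.0, 207.0, 354.0, 244.0] 322 344.7 227.2
crank 0.65 [400.0, 234.0, 412.0, 263.0] 207 404.0 248.4
crank 0.63 [384.0, 182.0, 408.0, 222.0] 374 394.8 204.8
crank_hub_top 0.69 [383.0, 180.0, 406.0, 219.0] 403 395.0 203.4
crank_hub_top 0.56 [338.0, 206.0, 352.0, 243.0] 307 344.5 225.9
crank_hub_top 0.55 [399.0, 238.0, 410.0, 264.0] 195 404.0 247.9
knob_mid 0.71 [385.0, 186.0, 409.0, 221.0] 354 395.3 202.7
knob_mid 0.67 [336.0, 207.0, 356.0, 246.0] 336 344.6 226.0
knob_mid 0.65 [400.0, 238.0, 409.0, 264.0] 185 404.1 247.9
shaft_seat 0.74 [243.0, 157.0, 311.0, 250.0] 3264 279.5 204.8
jaw 0.75 [259.0, 196.0, 295.0, 220.0] 452 276.5 206.7
jaw 0.24 [386.0, 181.0, 408.0, 223.0] 382 395.3 203.0
block 0
[... 529 characters left out ...]
9.0, 282.0, 374.0, 303.0] 481 360.1 289.8
crank_hub_top 0.83 [346.0, 278.0, 377.0, 299.0] 478 359.9 289.4
crank_hub_top 0.56 [314.0, 217.0, 347.0, 267.0] 731 328.6 244.0
crank_hub_top 0.5 [374.0, 252.0, 386.0, 258.0] 87 380.3 255.7
knob_mid 0.94 [311.0, 219.0, 347.0, 267.0] 683 328.2 244.2
knob_mid 0.73 [251.0, 180.0, 354.0, 239.0] 3247 301.4 210.3
knob_mid 0.59 [344.0, 281.0, 376.0, 299.0] 443 360.0 289.4
knob_mid 0.42 [302.0, 188.0, 329.0, 214.0] 541 317.4 199.3
shaft_seat 0.66 [252.0, 174.0, 356.0, 236.0] 3222 301.4 210.3
jaw 0.77 [289.0, 186.0, 310.0, 222.0] 473 298.0 202.0
block 0.72 [304.0, 188.0, 329.0, 211.0] 476 317.7 199.0
amber 0.76 [309.0, 156.0, 328.0, 192.0] 467 318.4 172.2
1.1
```

Run:
```python
import cv2
a=cv2.imread('pics/top0.png')[110:310,210:450];b=cv2.imread('pics/side0.png')[150:310,220:420]
cv2.imwrite('pics/t1.png',cv2.resize(a,None,fx=3,fy=3,interpolation=2)); cv2.imwrite('pics/s1.png',cv2.resize(b,None,fx=3.6,fy=3.6,interpolation=2))
```

```text
(no output)
```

View pics/t1.png

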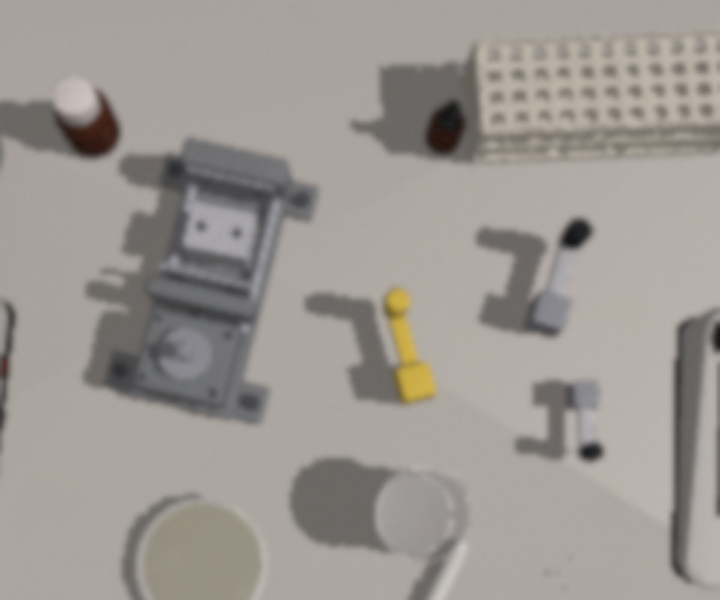

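View pics/s1.png

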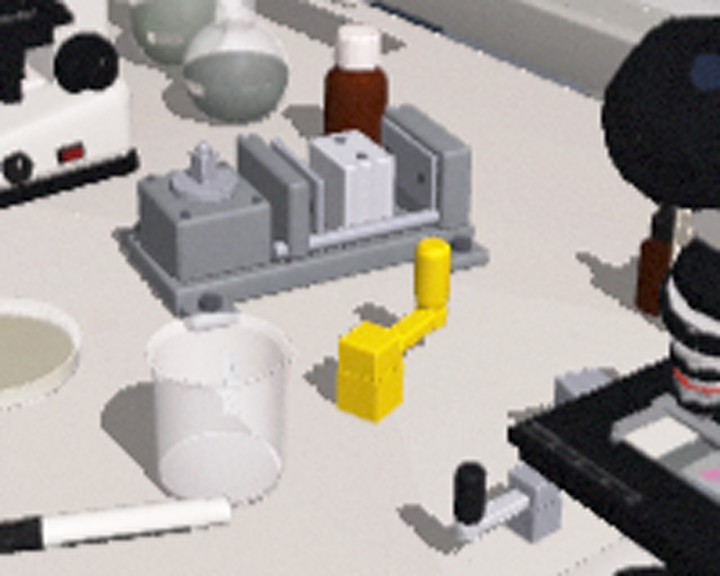

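```bash
cat > h.py <<'E'
import numpy as np,cv2
from cell import bot
def ray(p,uv):
    K=p['mtx'];V=p['view'];R=V[:3,:3];c=-R.T@V[:3,3]
    x=(uv[0]-K[0,2])/K[0,0];y=(uv[1]-K[1,2])/K[1,1]
    if p.get('fish'):
        r=np.hypot(x,y)+1e-12;d=np.array([x/r*np.sin(r),y/r*np.sin(r),np.cos(r)])
    else: d=np.array([x,y,1.])
    return c,R.T@d
def at(p,uv,z):
    c,d=ray(p,uv);return c+d*(z-c[2])/d[2]
def proj(p,X):
    q=p['view'][:3,:3]@np.asarray(X)+p['view'][:3,3];K=p['mtx']
    if p.get('fish'):
        t=np.arctan2(np.hypot(q[0],q[1]),q[2]);k=t/np.hypot(q[0],q[1])
        return np.array([K[0,0]*q[0]*k+K[0,2],K[1,1]*q[1]*k+K[1,2]])
    return np.array([K[0,0]*q[0]/q[2]+K[0,2],K[1,1]*q[1]/q[2]+K[1,2]])
E
python3 - <<'E'
from h import *
p=bot.get_image('top')
f=lambda u,v,z:np.round(at(p,(210+u/3-.33,110+v/3-.33),z),3)[:2]
print('cam',-p['view'][:3,:3].T@p['view'][:3,3])
print('hub',f(550,308,.044),'knobtop',f(577,230,.074))
print('collar',f(183,354,.066),'nose',f(165,350,.09))
print('fixjaw top corners',f(190,142,.072),f(288,163,.072), f(180,163,.072),f(286,183,.072))
print('amber',f(90,140,.01),'dropper',f(445,140,.01),'beaker',f(415,520,.04),'microscope',f(680,320,.04),f(680,580,.04),f(680,320,.0))
print('rack',f(478,155,.0),f(480,40,.06)); print('yellow',f(415,380,.044))
w=bot.get_image('wrist');cv2.imwrite('pics/w0.png',w['pixels']);cv2.imwrite('pics/topfull.png',p['pixels'])
print(w['mtx'],np.round(w['view'],3))
E
```

```text
cam [ 0.38290307 -0.22416587  0.97264782]
hub [ 0.538 -0.397] knobtop [ 0.593 -0.413]
collar [ 0.495 -0.117] nose [ 0.495 -0.106]
fixjaw top corners [ 0.659 -0.117] [ 0.644 -0.193] [ 0.642 -0.11 ] [ 0.628 -0.192]
amber [ 0.679 -0.027] dropper [ 0.683 -0.32 ] beaker [ 0.376 -0.293] microscope [ 0.531 -0.498] [ 0.335 -0.49 ] [ 0.537 -0.51 ]
rack [ 0.673 -0.348] [ 0.751 -0.343]
yellow [ 0.481 -0.293]
[[309.70691629   0.         322.94069972]
 [  0.         309.70691629 202.59466684]
 [  0.           0.           1.        ]] [[ 0.272  0.962  0.001 -0.576]
 [ 0.931 -0.263  0.253 -0.028]
 [ 0.244 -0.068 -0.967  0.39 ]
 [ 0.     0.     0.     1.   ]]
```

View pics/topfull.png

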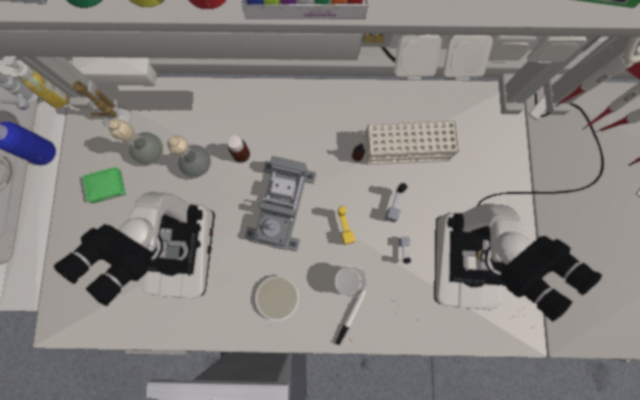

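View pics/w0.png

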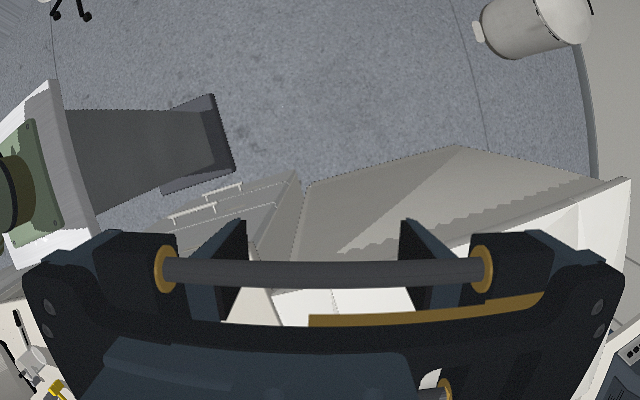

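Request:
{"fn": "send_rows", "kwargs": {
  "targets": [
    [0,0,-4,0,1],
    [0,0,-4,0,1],
    [0,0,-4,0,1],
    [0,0,-4,0,1],
    [0,0,-4,0,1],
    [0,0,-4,0,1],
    [-2.9,-2.7,0,0,1],
    [-2.9,-2.7,0,0,1],
    [-2.9,-2.7,0,0,1],
    [-2.9,-2.7,0,0,1]
  ]
}}

```text
time: 2.03
tcp_pos: [0.2393, 0.4164, 0.4541]
tcp_rot: [[-0.963, 0.271, 0.001], [0.271, 0.963, 0.0], [-0.0, 0.001, -1.0]]
contact_force: [1.0, 0.0, 0.3]
grip_width: 0.091
grip_force: 0.0
```

Request:
{"fn": "send_rows", "kwargs": {
  "targets": [
    [-2.9,-2.7,0,0,1],
    [-2.9,-2.7,0,0,1],
    [-2.9,-2.7,0,0,1],
    [-2.9,-2.7,0,0,1],
    [-2.9,-2.7,0,0,1],
    [-2.9,-2.7,0,0,1],
    [-2.9,-2.7,0,0,1],
    [-2.9,-2.7,0,0,1],
    [-2.9,-2.7,0,0,1],
    [-2.9,-2.7,0,0,1]
  ]
}}

```text
time: 2.87
tcp_pos: [0.4447, 0.0771, 0.4542]
tcp_rot: [[-0.962, 0.273, 0.001], [0.273, 0.962, 0.0], [-0.001, 0.001, -1.0]]
contact_force: [0.6, 1.3, 1.7]
grip_width: 0.0912
grip_force: 0.0
```

Request:
{"fn": "send_rows", "kwargs": {
  "targets": [
    [-2.8,-2.7,0,0,1],
    [-2.8,-2.7,0,0,1],
    [-2.8,-2.7,0,0,1],
    [-2.8,-2.7,0,0,1],
    [-2.8,-2.7,3,0,1],
    [-2.8,-2.7,4,0,1],
    [0,0,4,0,1],
    [0,0,4,0,1],
    [0,0,4,0,1],
    [0,0,4,0,1]
  ]
}}

```text
time: 3.7
tcp_pos: [0.5536, -0.1093, 0.2369]
tcp_rot: [[-0.962, 0.273, 0.0], [0.273, 0.962, 0.0], [-0.0, 0.0, -1.0]]
contact_force: [1.0, -0.0, -0.1]
grip_width: 0.091
grip_force: 0.0
```

Run:
```python
from h import *
w=bot.get_image('wrist');w['fish']=1
np.savez('w1.npz',**{k:w[k] for k in('pixels','mtx','view')})
s=bot.read_state();print(s['tcp_pos'],s['qpos'])
u=proj(w,(.495,-.11,.08));print(u, proj(w,s['tcp_pos']))
x,y=np.clip(u.astype(int),60,[580,340])
a=w['pixels'][max(0,y-90):y+90,x-110:x+110];print(max(0,y-90),x-110)
cv2.imwrite('pics/w1.png',cv2.resize(a,None,fx=3.3,fy=3.3,interpolation=2))
```

```text
[ 0.54772448 -0.10785844  0.22740708] [-1.23276244e+01  1.69027967e+01  8.97324948e+01  1.21273399e-02
  7.44358213e+01 -8.65034850e+01]
[306.33313455 138.07771305] [321.51620173 231.25121719]
48 196
```

View pics/w1.png

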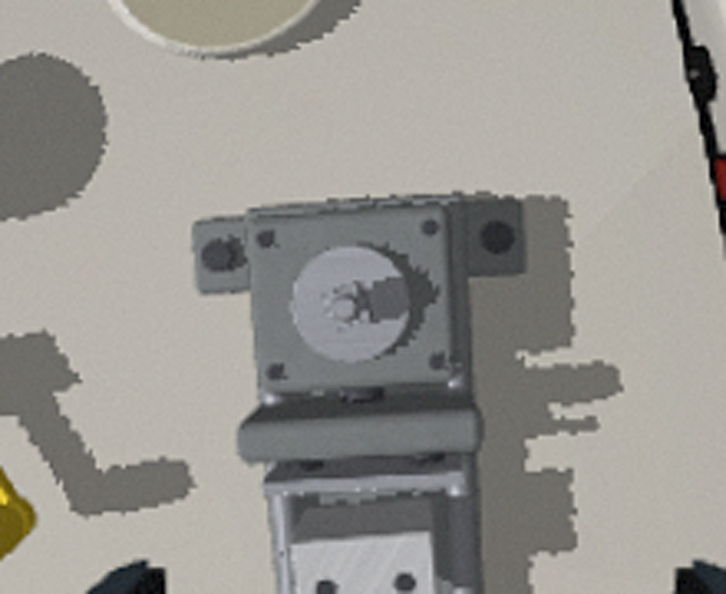

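Request:
{"fn": "send_rows", "kwargs": {
  "targets": [
    [0,0,3,0,1],
    [0,0,3,0,1],
    [0,-1,3,0,1],
    [0,-1,2.5,0,1],
    [0,0,0,0,1],
    [0,0,0,0,1],
    [0,0,0,0,1],
    [0,0,0,0,1],
    [0,0,0,0,1],
    [0,0,0,0,1]
  ]
}}

```text
time: 4.58
tcp_pos: [0.5494, -0.1281, 0.1251]
tcp_rot: [[-0.962, 0.272, 0.003], [0.272, 0.962, -0.0], [-0.003, 0.0, -1.0]]
contact_force: [-0.5, 0.7, -0.7]
grip_width: 0.0912
grip_force: 0.0
```

Run:
```python
from h import *
w=bot.get_image('wrist');w['fish']=1
np.savez('w2.npz',**{k:w[k] for k in('pixels','mtx','view')})
s=bot.read_state();print(s['tcp_pos'],s['contact_force'])
u=proj(w,(.495,-.11,.08));print(u, 'cam',-w['view'][:3,:3].T@w['view'][:3,3])
x,y=u.astype(int)
a=w['pixels'][max(0,y-45):y+45,x-55:x+55];print(max(0,y-45),x-55)
cv2.imwrite('pics/w2.png',cv2.resize(a,None,fx=6.5,fy=6.5,interpolation=2))
```

```text
[ 0.54911041 -0.12810073  0.12477772] [ 0.39959526 -0.01963771  0.27338707]
[325.74094329 143.99240119] cam [ 0.47991708 -0.10808914  0.29655223]
98 270
```

View pics/w2.png

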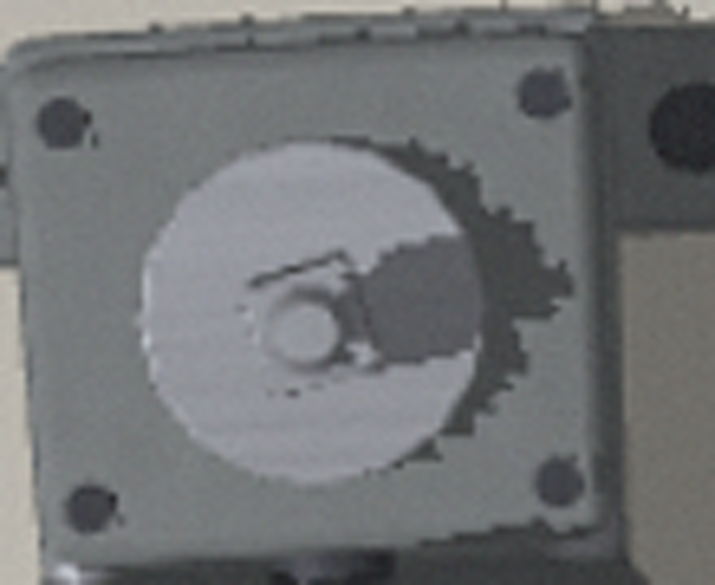

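Run:
```python
from h import *
d=np.load('w2.npz');w={k:d[k] for k in d.files};w['fish']=1
f=lambda u,v,z:at(w,(270+u/6.5-.42,98+v/6.5-.42),z)
print('nose',f(303,333,.09),'collar',f(312,312,.066),'sq',f(312,324,.084))
C=np.array([f(*c,.084)[:2] for c in[(250,287),(345,253),(380,365),(272,393)]])
for i in range(4):
    e=C[(i+1)%4]-C[i];print(np.hypot(*e),np.degrees(np.arctan2(e[1],e[0]))%90)
S=np.array([f(*c,.060)[:2] for c in[(63,122),(543,93),(558,482),(90,508)]])
for i in range(4):
    e=S[(i+1)%4]-S[i];print('s',np.hypot(*e),np.degrees(np.arctan2(e[1],e[0]))%90)
print(S.mean(0))
```

```text
nose [ 0.49568403 -0.11690324  0.09      ] collar [ 0.49547001 -0.11627418  0.066     ] sq [ 0.49548175 -0.11598425  0.084     ]
0.010610321778056262 3.8877131503324875
0.012451063884402829 1.518515293943916
0.011816259221348458 88.83911863531253
0.011522944548558877 85.5304477104298
s 0.05603528699432638 77.5108495420162
s 0.04622844715681049 77.18487482883621
s 0.05601922260694177 77.41452145833844
s 0.046134177637609894 77.20425833446717
[ 0.49462903 -0.11602322]
```

Request:
{"fn": "send_rows", "kwargs": {
  "targets": [
    [-1.24,-3.19,-0.5,0,1],
    [-1.24,-3.19,-0.5,0,1],
    [-1.24,-3.19,-0.5,0,1],
    [-1.24,-3.19,-0.5,0,1],
    [-1.24,-3.19,-0.5,0,1],
    [-1.24,-3.19,-0.5,0,1],
    [-1.24,-3.19,-0.5,0,1],
    [-1.24,-3.19,0,0,1],
    [0,0,0,0,1],
    [0,0,0,0,1]
  ]
}}

```text
time: 5.47
tcp_pos: [0.5741, -0.4023, 0.1583]
tcp_rot: [[-0.962, 0.275, 0.0], [0.275, 0.962, 0.0], [0.0, 0.0, -1.0]]
contact_force: [0.2, -0.0, 0.1]
grip_width: 0.091
grip_force: 0.0
```

Run:
```python
from h import *
w=bot.get_image('wrist');w['fish']=1
np.savez('w3.npz',**{k:w[k] for k in('pixels','mtx','view')})
s=bot.read_state();print(s['tcp_pos'],s['contact_force'])
for r in bot.silhouettes(w,'crank')[:3]: print(r['score'],r['bbox'])
u=proj(w,(.55,-.40,.04));print(u, 'cam',-w['view'][:3,:3].T@w['view'][:3,3])
x,y=u.astype(int)
a=w['pixels'][max(0,y-70):y+70,x-90:x+90];print(max(0,y-70),x-90)
cv2.imwrite('pics/w3.png',cv2.resize(a,None,fx=4,fy=4,interpolation=2))
```

```text
[ 0.57414896 -0.40083822  0.15827381] [-0.30390153 -0.35662964 -0.2720988 ]
0.88 [303.3, 144.2, 332.8, 242.3]
0.83 [384.9, 59.3, 458.9, 141.7]
0.78 [246.0, 46.8, 285.7, 116.4]
[317.46226355 174.14088317] cam [ 0.50521411 -0.38228288  0.32989257]
104 227
```

View pics/w3.png

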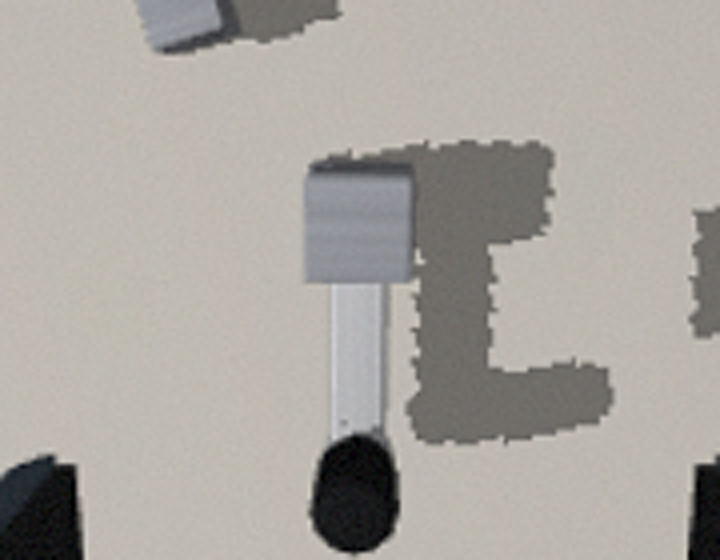

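Run:
```python
from h import *
d=np.load('w3.npz');w={k:d[k] for k in d.files};w['fish']=1
f=lambda u,v,z:at(w,(227+u/4-.375,104+v/4-.375),z)[:2]
C=np.array([f(*c,.044) for c in[(304,171),(413,173),(413,283),(303,284)]])
for i in range(4):
    e=C[(i+1)%4]-C[i];print(np.hypot(*e),np.degrees(np.arctan2(e[1],e[0]))%90)
h=C.mean(0);k=f(353,508,.074);a=f(358,420,.034)
print(h,k,k-h,np.degrees(np.arctan2(*(k-h)[::-1])),np.degrees(np.arctan2(*(a-h)[::-1])))
s=bot.read_state();R=s['tcp_rot'];print(R.T@np.array([*h-s['tcp_pos'][:2],0]), np.degrees(np.arctan2(R[1,1],R[0,1])))
```

```text
0.02511831055166584 72.85686244265528
0.025778822509882903 74.283510728425
0.025728653341431283 74.50919432545402
0.026512741403991288 72.94800365149266
[ 0.5368037  -0.39736961] [ 0.5921576  -0.41404585] [ 0.0553539  -0.01667624] -16.76576096950571 -16.482472308924223
[ 3.67207636e-02 -7.67341507e-03  2.25493435e-05] 74.20080111921413
```

Request:
{"fn": "send_rows", "kwargs": {
  "targets": [
    [1.85,-0.4,0,0,1],
    [1.85,-0.37,0,0,1],
    [0,0,2.5,0,1],
    [0,0,3,0,1],
    [0,0,3,0,1],
    [0,0,2.5,0,1],
    [0,0,2,0,1],
    [0,0,1,0,1],
    [0,0,0,0,1],
    [0,0,0,0,1]
  ]
}}

```text
time: 6.4
tcp_pos: [0.5372, -0.3974, 0.0191]
tcp_rot: [[-0.962, 0.271, 0.0], [0.271, 0.962, 0.0], [-0.0, 0.0, -1.0]]
contact_force: [0.1, 0.2, 0.5]
grip_width: 0.0914
grip_force: 0.0
```

Request:
{"fn": "send_rows", "kwargs": {
  "targets": [
    [0,0,0,0,-1],
    [0,0,0,0,-1],
    [0,0,0,0,-1],
    [0,0,0,0,-1],
    [0,0,0,0,-1],
    [0,0,0,0,-1],
    [0,0,0,0,-1],
    [0,0,0,0,-1],
    [0,0,0,0,-1],
    [0,0,0,0,-1]
  ],
  "force": 35
}}

```text
time: 7.23
tcp_pos: [0.5367, -0.3982, 0.0185]
tcp_rot: [[-0.962, 0.272, -0.0], [0.272, 0.962, 0.0], [0.0, 0.0, -1.0]]
contact_force: [0.3, -0.2, -0.5]
grip_width: 0.0276
grip_force: 0.0
```

Request:
{"fn": "send_rows", "kwargs": {
  "targets": [
    [0,0,0,0,-1],
    [0,0,0,0,-1],
    [0,0,0,0,-1],
    [0,0,0,0,-1],
    [0,0,-1,0,-1],
    [0,0,-2,0,-1],
    [0,0,-3,0,-1],
    [0,0,-3,0,-1],
    [0,0,-2,0,-1],
    [0,0,-1,0,-1]
  ]
}}

```text
time: 8.07
tcp_pos: [0.5379, -0.399, 0.1426]
tcp_rot: [[-0.962, 0.272, 0.005], [0.272, 0.962, -0.003], [-0.005, -0.002, -1.0]]
contact_force: [0.2, -0.0, -1.3]
grip_width: 0.0261
grip_force: 34.9
```

Request:
{"fn": "send_rows", "kwargs": {
  "targets": [
    [1.46,3.25,0,0,-1],
    [1.46,3.25,0,0,-1],
    [1.46,3.25,0,0,-1],
    [1.46,3.25,0,0,-1],
    [1.46,3.25,0,0,-1],
    [1.46,3.25,0,0,-1],
    [1.46,3.25,0,0,-1],
    [1.46,3.25,0,0,-1],
    [0,0,0,-5.3,-1],
    [0,0,0,-5.3,-1]
  ]
}}

```text
time: 8.9
tcp_pos: [0.4939, -0.1139, 0.1382]
tcp_rot: [[-0.997, 0.083, -0.002], [0.083, 0.997, 0.001], [0.002, 0.001, -1.0]]
contact_force: [1.0, -0.2, -2.7]
grip_width: 0.0261
grip_force: 34.9
```

Request:
{"fn": "send_rows", "kwargs": {
  "targets": [
    [0,0,0,-5.3,-1],
    [0,0,0,0,-1],
    [0,0,0,0,-1],
    [0,0,0,0,-1],
    [0,0,0,0,-1],
    [0,0,0,0,-1],
    [0,0,0,0,-1],
    [0,0,0,0,-1],
    [0,0,0,0,-1],
    [0,0,0,0,-1]
  ]
}}

```text
time: 9.73
tcp_pos: [0.4951, -0.1162, 0.1386]
tcp_rot: [[-1.0, -0.002, -0.0], [-0.002, 1.0, 0.0], [0.0, 0.0, -1.0]]
contact_force: [-0.6, 0.7, -2.7]
grip_width: 0.0257
grip_force: 34.9
```

Run:
```python
from h import *
w=bot.get_image('wrist');w['fish']=1
np.savez('w4.npz',**{k:w[k] for k in('pixels','mtx','view')})
s=bot.read_state();print(s['tcp_pos'],s['contact_force'],np.round(s['tcp_rot'],3).tolist(),s['moment'])
a=w['pixels'][150:300,220:420]
cv2.imwrite('pics/w4.png',cv2.resize(a,None,fx=4,fy=4,interpolation=2))
t=s['tcp_pos'];print('hubtop',[proj(w,t+np.array([dx,dy,.026])).round(1) for dx in(-.013,.013) for dy in(-.013,.013)])
print('hubbot',[proj(w,t+np.array([-.013,dy,-.0185])).round(1) for dy in(-.013,.013)])
```

```text
[ 0.49513059 -0.1161775   0.13860212] [ 0.1762461   0.03774596 -2.48499156] [[-1.0, -0.002, 0.0], [-0.002, 1.0, 0.0], [-0.0, 0.0, -1.0]] [-0.01263355  0.03837576  0.01685323]
hubtop [array([295.9, 241.7]), array([347.2, 241.8]), array([297.4, 286.1]), array([345.7, 286.2])]
hubbot [array([301.5, 215.9]), array([342., 216.])]
```

View pics/w4.png

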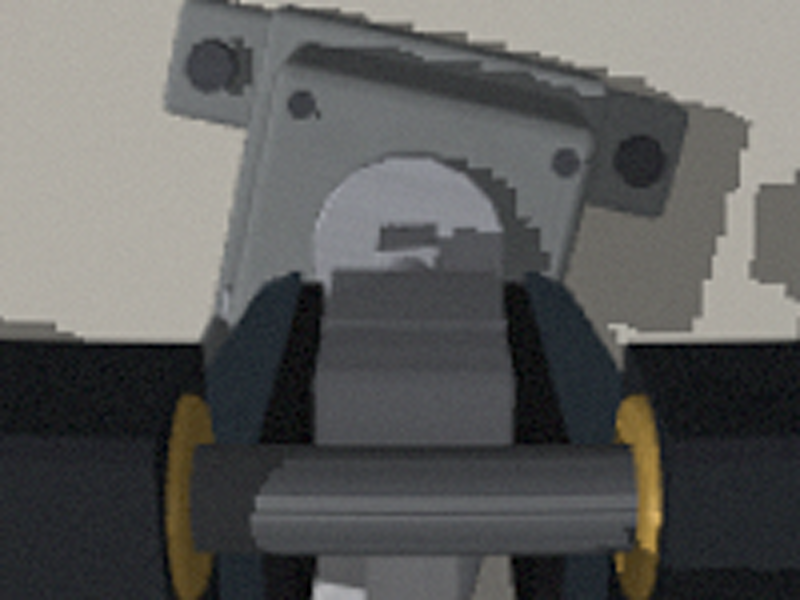

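Request:
{"fn": "send_rows", "kwargs": {
  "targets": [
    [0,-0.06,1,0,-1],
    [0,0,1,0,-1],
    [0,0,0.6,0,-1],
    [0,0,0.3,0,-1],
    [0,0,0.2,0,-1],
    [0,0,0.2,0,-1],
    [0,0,0,0,-1],
    [0,0,0,0,-1],
    [0,0,0,0,-1],
    [0,0,0,0,-1]
  ]
}}

```text
time: 10.62
tcp_pos: [0.4954, -0.1168, 0.1059]
tcp_rot: [[-1.0, -0.002, 0.001], [-0.002, 1.0, -0.0], [-0.001, -0.0, -1.0]]
contact_force: [-0.9, 0.2, -2.4]
grip_width: 0.0256
grip_force: 34.9
```

Request:
{"fn": "send_rows", "kwargs": {
  "targets": [
    [0,0,0.1,0,-1],
    [0,0,0.1,0,-1],
    [0,0,0.1,0,-1],
    [0,0,0.1,0,-1],
    [0,0,0.1,0,-1],
    [0,0,0,0,-1],
    [0,0,0,0,-1],
    [0,0,0,0,-1],
    [0,0,0,0,-1],
    [0,0,0,0,-1]
  ]
}}

```text
time: 11.45
tcp_pos: [0.4951, -0.1168, 0.1006]
tcp_rot: [[-1.0, -0.002, 0.0], [-0.002, 1.0, 0.0], [-0.0, 0.0, -1.0]]
contact_force: [0.4, -0.4, -3.5]
grip_width: 0.026
grip_force: 34.9
```

Request:
{"fn": "send_rows", "kwargs": {
  "targets": [
    [0,0,0.1,0,-1],
    [0,0,0.1,0,-1],
    [0,0,0,0,-1],
    [0,0,0,0,-1],
    [0,0,0.1,0,-1],
    [0,0,0,0,-1],
    [0,0,0,0,-1],
    [0,0,0,0,-1],
    [0,0,0,0,-1],
    [0,0,0,0,-1]
  ]
}}

```text
time: 12.28
tcp_pos: [0.4952, -0.1168, 0.0976]
tcp_rot: [[-1.0, -0.002, 0.0], [-0.002, 1.0, -0.0], [-0.0, -0.0, -1.0]]
contact_force: [-0.2, -0.9, -2.9]
grip_width: 0.026
grip_force: 34.9
```

Request:
{"fn": "send_rows", "kwargs": {
  "targets": [
    [0,0,0.1,0,-1],
    [0,0,0.1,0,-1],
    [0,0,0.1,0,-1],
    [0,0,0.1,0,-1],
    [0,0,0.1,0,-1],
    [0,0,0.1,0,-1],
    [0,0,0,0,-1],
    [0,0,0,0,-1],
    [0,0,0,0,-1],
    [0,0,0,0,-1]
  ]
}}

```text
time: 13.12
tcp_pos: [0.4951, -0.1168, 0.0915]
tcp_rot: [[-1.0, -0.002, -0.0], [-0.002, 1.0, 0.0], [0.0, 0.0, -1.0]]
contact_force: [0.3, -1.5, -3.0]
grip_width: 0.0255
grip_force: 34.9
```

Request:
{"fn": "send_rows", "kwargs": {
  "targets": [
    [0,0,0.1,0,-1],
    [0,0,0.1,0,-1],
    [0,0,0.1,0,-1],
    [0,0,0.1,0,-1],
    [0,0,0.1,0,-1],
    [0,0,0.1,0,-1],
    [0,0,0,0,-1],
    [0,0,0,0,-1],
    [0,0,0,0,-1],
    [0,0,0,0,-1]
  ]
}}

```text
time: 13.95
tcp_pos: [0.4952, -0.1168, 0.0855]
tcp_rot: [[-1.0, -0.002, 0.0], [-0.002, 1.0, 0.0], [-0.0, 0.0, -1.0]]
contact_force: [-0.0, -2.2, -3.8]
grip_width: 0.0259
grip_force: 34.9
```

Request:
{"fn": "send_rows", "kwargs": {
  "targets": [
    [0,0,0.05,0,-1],
    [0,0,0.05,0,-1],
    [0,0,0.02,0,-1],
    [0,0,0,0,-1],
    [0,0,0,0,-1],
    [0,0,0,0,-1],
    [0,0,0,0,-1],
    [0,0,0,0,-1],
    [0,0,0,0,-1],
    [0,0,0,0,-1]
  ]
}}

```text
time: 14.78
tcp_pos: [0.4952, -0.1168, 0.0845]
tcp_rot: [[-1.0, -0.002, 0.0], [-0.002, 1.0, 0.0], [-0.0, 0.0, -1.0]]
contact_force: [-0.6, -1.9, 0.2]
grip_width: 0.0257
grip_force: 34.9
```

Request:
{"fn": "send_rows", "kwargs": {
  "targets": [
    [0,0,0,0,0],
    [0,0,0,0,0],
    [0,0,0,0,0],
    [0,0,0,0,0],
    [0,0,-0.5,0,0],
    [0,0,-1,0,0],
    [0,0,-2,0,0],
    [0,0,-2,0,0],
    [0,0,-2,0,0],
    [0,0,0,0,0]
  ]
}}

```text
time: 15.62
tcp_pos: [0.4979, -0.1174, 0.1642]
tcp_rot: [[-1.0, -0.002, 0.009], [-0.002, 1.0, -0.002], [-0.009, -0.002, -1.0]]
contact_force: [0.9, -0.7, 0.0]
grip_width: 0.0459
grip_force: 0.0
```

Run:
```python
from h import *
p=bot.get_image('side');q=bot.get_image('top')
s=bot.read_state();print(s['tcp_pos'],s['grip_width'],s['contact_force'])
a=np.zeros((560,800,3),np.uint8)
a[:280]=cv2.resize(p['pixels'][40:250,0:400],(533,280)).copy().__class__((280,800,3),np.uint8) if 0 else 0
x=cv2.resize(p['pixels'][40:260,60:400],None,fx=1.4,fy=1.4);a[:x.shape[0],:x.shape[1]]=x
y=cv2.resize(q['pixels'][170:310,40:320],None,fx=1.7,fy=1.7);a[310:310+y.shape[0],:y.shape[1]]=y
cv2.imwrite('pics/m.png',a)
```

```text
[ 0.49560607 -0.11681352  0.1605557 ] 0.046000670855140764 [ 0.24251914 -0.26875006 -0.83200835]
```

View pics/m.png

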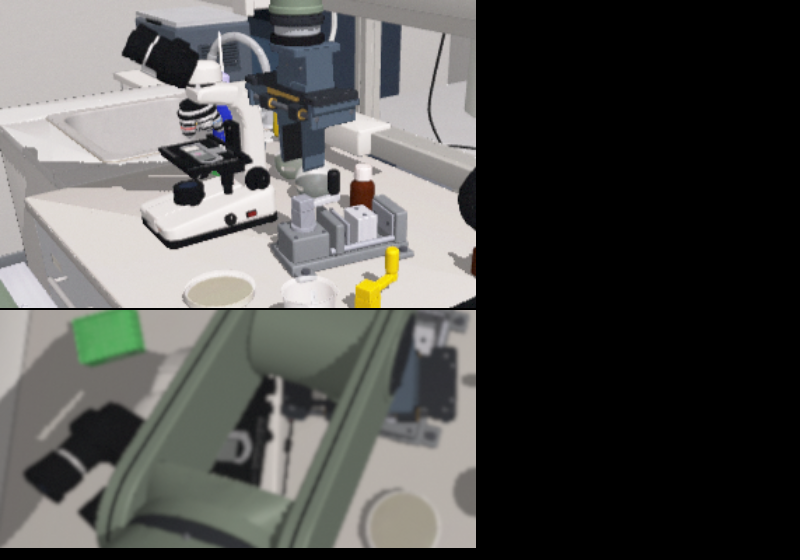

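Run:
```python
from h import *
a=bot.get_image('top');b=bot.get_image('side')
def tri(u,v):
    c1,d1=ray(a,u);c2,d2=ray(b,v);A=np.c_[d1,-d2];t=np.linalg.lstsq(A,c2-c1,rcond=None)[0]
    x,y=c1+t[0]*d1,c2+t[1]*d2;return ((x+y)/2).round(3),np.linalg.norm(x-y).round(3)
print('knob',tri((194,213),(244,167)))
for u in[(203,207),(195,203),(185,200)]: print('col',tri(u,(247,115)))
for z in(.1,.15,.2,.25,.3): print(z,at(a,(205,207),z).round(3),at(b,(249,119),z).round(3),at(b,(255,167),z).round(3))
s=bot.read_state();print(s['time'])
```

```text
knob (array([0.522, 0.056, 0.08 ]), np.float64(0.004))
col (array([ 0.508, -0.004,  0.225]), np.float64(0.011))
col (array([0.517, 0.013, 0.22 ]), np.float64(0.01))
col (array([0.526, 0.033, 0.214]), np.float64(0.005))
0.1 [0.535 0.025 0.1  ] [0.718 0.351 0.1  ] [ 0.515 -0.004  0.1  ]
0.15 [0.526 0.011 0.15 ] [0.627 0.198 0.15 ] [ 0.448 -0.113  0.15 ]
0.2 [ 0.517 -0.004  0.2  ] [0.535 0.046 0.2  ] [ 0.382 -0.222  0.2  ]
0.25 [ 0.509 -0.018  0.25 ] [ 0.444 -0.107  0.25 ] [ 0.316 -0.331  0.25 ]
0.3 [ 0.5   -0.032  0.3  ] [ 0.352 -0.26   0.3  ] [ 0.249 -0.44   0.3  ]
15.8167
```

Request:
{"fn": "send_rows", "kwargs": {
  "targets": [
    [0,0,0,7,0],
    [0,0,0,7,0],
    [0,0,0,7,0],
    [0,0,0,7,0],
    [0,0,0,7,0],
    [0,0,0,7,0],
    [0,0,0,7,0],
    [0,0,0,7,0],
    [0,0,0,7,0],
    [0,0,0,7,0]
  ]
}}

```text
time: 16.65
tcp_pos: [0.4943, -0.1165, 0.1581]
tcp_rot: [[-0.338, 0.941, -0.003], [0.941, 0.338, 0.001], [0.002, -0.002, -1.0]]
contact_force: [0.2, -0.0, -0.8]
grip_width: 0.0457
grip_force: 0.0
```

Request:
{"fn": "send_rows", "kwargs": {
  "targets": [
    [0,0,0,7,0],
    [0,0,0,7,0],
    [0,0,0,6,0],
    [0,2,0,0,0],
    [0,2,0,0,0],
    [0,2,0,0,0],
    [0,0,0,0,0],
    [0,0,0,0,0],
    [0,0,0,0,0],
    [0,0,0,0,0]
  ]
}}

```text
time: 17.48
tcp_pos: [0.5538, -0.1165, 0.1588]
tcp_rot: [[-0.002, 1.0, -0.002], [1.0, 0.002, 0.0], [0.0, -0.002, -1.0]]
contact_force: [0.3, -0.1, 0.2]
grip_width: 0.0452
grip_force: 0.0
```

Run:
```python
from h import *
s=bot.read_state();t=s['tcp_pos'];print(t,np.round(s['tcp_rot'],3).tolist(),s['qpos'])
for n in('top','wrist'):
    p=bot.get_image(n);
    if n=='wrist':p['fish']=1
    print(n,'pred hubtop',proj(p,(.495,-.117,.11)),'knob',proj(p,(.555,-.117,.14)))
    for r in bot.silhouettes(p,'crank')[:3]:
        ys,xs=np.nonzero(r['mask']);print(r['score'],r['bbox'])
cv2.imwrite('pics/w5.png',p['pixels'])
```

```text
[ 0.55378612 -0.11652791  0.15884007] [[-0.002, 1.0, -0.002], [1.0, 0.002, 0.0], [0.0, -0.002, -1.0]] [-1.30468416e+01  1.98598543e+01  9.56611390e+01 -7.50067839e-04
  6.45993864e+01 -1.31406992e+01]
top pred hubtop [268.4317734  225.26627041] knob [267.81031108 195.0685253 ]
0.73 [338.4, 206.2, 354.8, 243.4]
0.61 [396.9, 234.2, 412.4, 263.9]
wrist pred hubtop [246.24195376 220.87740108] knob [324.81046232 235.55149021]
0.66 [231.6, 193.6, 343.4, 247.3]
```

Request:
{"fn": "send_rows", "kwargs": {
  "targets": [
    [0,0.1,1,0,0],
    [0,0,1.5,0,0],
    [0,0,1.5,0,0],
    [0,0,1,0,0],
    [0,0,0.4,0,0],
    [0,0,0,0,0],
    [0,0,0,0,-1],
    [0,0,0,0,-1],
    [0,0,0,0,-1],
    [0,0,0,0,-1]
  ],
  "force": 20
}}

```text
time: 18.52
tcp_pos: [0.5566, -0.1168, 0.1061]
tcp_rot: [[-0.002, 1.0, 0.001], [1.0, 0.002, -0.0], [-0.0, 0.001, -1.0]]
contact_force: [-0.3, 1.0, -0.0]
grip_width: 0.0217
grip_force: 0.0
```

Request:
{"fn": "send_rows", "kwargs": {
  "targets": [
    [0,0,0,0,-1],
    [0,0,0,0,-1],
    [0,0,0,0,-1],
    [0,0,0,0,-1],
    [0,0,0,0,-1],
    [0,0,0,0,-1],
    [0,0,0,0,-1],
    [0,0,0,0,-1],
    [0,0,0,0,-1],
    [0,0,0,0,-1]
  ]
}}

```text
time: 19.35
tcp_pos: [0.5566, -0.1168, 0.1057]
tcp_rot: [[-0.002, 1.0, 0.001], [1.0, 0.002, -0.0], [-0.0, 0.001, -1.0]]
contact_force: [1.1, -0.9, 4.7]
grip_width: 0.0194
grip_force: 20.0
```

Run:
```python
import numpy as np
t=-np.radians(np.arange(0,361,12));P=np.round(6*np.c_[np.sin(t),np.cos(t)],2)
D=np.round(np.diff(P,axis=0),2)
for i in range(0,30,10): print([[float(a),float(b),0,0,-1] for a,b in D[i:i+10]])
```

```text
[[-1.25, -0.13, 0, 0, -1], [-1.19, -0.39, 0, 0, -1], [-1.09, -0.63, 0, 0, -1], [-0.93, -0.84, 0, 0, -1], [-0.74, -1.01, 0, 0, -1], [-0.51, -1.15, 0, 0, -1], [-0.26, -1.22, 0, 0, -1], [0.0, -1.26, 0, 0, -1], [0.26, -1.22, 0, 0, -1], [0.51, -1.15, 0, 0, -1]]
[[0.74, -1.01, 0, 0, -1], [0.93, -0.84, 0, 0, -1], [1.09, -0.63, 0, 0, -1], [1.19, -0.39, 0, 0, -1], [1.25, -0.13, 0, 0, -1], [1.25, 0.13, 0, 0, -1], [1.19, 0.39, 0, 0, -1], [1.09, 0.63, 0, 0, -1], [0.93, 0.84, 0, 0, -1], [0.74, 1.01, 0, 0, -1]]
[[0.51, 1.15, 0, 0, -1], [0.26, 1.22, 0, 0, -1], [0.0, 1.26, 0, 0, -1], [-0.26, 1.22, 0, 0, -1], [-0.51, 1.15, 0, 0, -1], [-0.74, 1.01, 0, 0, -1], [-0.93, 0.84, 0, 0, -1], [-1.09, 0.63, 0, 0, -1], [-1.19, 0.39, 0, 0, -1], [-1.25, 0.13, 0, 0, -1]]
```

Request:
{"fn": "send_rows", "kwargs": {
  "targets": [
    [-1.25,-0.13,0,0,-1],
    [-1.19,-0.39,0,0,-1],
    [-1.09,-0.63,0,0,-1],
    [-0.93,-0.84,0,0,-1],
    [-0.74,-1.01,0,0,-1],
    [-0.51,-1.15,0,0,-1],
    [-0.26,-1.22,0,0,-1],
    [0.0,-1.26,0,0,-1],
    [0.26,-1.22,0,0,-1],
    [0.51,-1.15,0,0,-1]
  ]
}}

```text
time: 20.18
tcp_pos: [0.4666, -0.1698, 0.1058]
tcp_rot: [[-0.001, 1.0, 0.004], [1.0, 0.001, -0.002], [-0.002, 0.004, -1.0]]
contact_force: [5.7, -0.2, 1.8]
grip_width: 0.0194
grip_force: 20.0
```

Request:
{"fn": "send_rows", "kwargs": {
  "targets": [
    [0.74,-1.01,0,0,-1],
    [0.93,-0.84,0,0,-1],
    [1.09,-0.63,0,0,-1],
    [1.19,-0.39,0,0,-1],
    [1.25,-0.13,0,0,-1],
    [1.25,0.13,0,0,-1],
    [1.19,0.39,0,0,-1],
    [1.09,0.63,0,0,-1],
    [0.93,0.84,0,0,-1],
    [0.74,1.01,0,0,-1]
  ]
}}

```text
time: 21.02
tcp_pos: [0.4633, -0.0649, 0.1051]
tcp_rot: [[-0.005, 1.0, -0.006], [1.0, 0.005, -0.003], [-0.003, -0.006, -1.0]]
contact_force: [-3.0, -8.5, 5.6]
grip_width: 0.019
grip_force: 20.0
```

Request:
{"fn": "send_rows", "kwargs": {
  "targets": [
    [0.51,1.15,0,0,-1],
    [0.26,1.22,0,0,-1],
    [0.0,1.26,0,0,-1],
    [-0.26,1.22,0,0,-1],
    [-0.51,1.15,0,0,-1],
    [-0.74,1.01,0,0,-1],
    [-0.93,0.84,0,0,-1],
    [-1.09,0.63,0,0,-1],
    [-1.19,0.39,0,0,-1],
    [-1.25,0.13,0,0,-1]
  ]
}}

```text
time: 21.85
tcp_pos: [0.5565, -0.1139, 0.1058]
tcp_rot: [[-0.002, 1.0, -0.0], [1.0, 0.002, 0.004], [0.004, -0.0, -1.0]]
contact_force: [3.7, 5.1, 6.7]
grip_width: 0.0194
grip_force: 20.0
```

Request:
{"fn": "send_rows", "kwargs": {
  "targets": [
    [-1.25,-0.13,0,0,-1],
    [-1.19,-0.39,0,0,-1],
    [-1.09,-0.63,0,0,-1],
    [-0.93,-0.84,0,0,-1],
    [-0.74,-1.01,0,0,-1],
    [-0.51,-1.15,0,0,-1],
    [-0.26,-1.22,0,0,-1],
    [0.0,-1.26,0,0,-1],
    [0.26,-1.22,0,0,-1],
    [0.51,-1.15,0,0,-1]
  ]
}}

```text
time: 22.68
tcp_pos: [0.4663, -0.1693, 0.1059]
tcp_rot: [[-0.002, 1.0, 0.002], [1.0, 0.002, -0.002], [-0.002, 0.002, -1.0]]
contact_force: [4.3, -2.6, 3.9]
grip_width: 0.0198
grip_force: 20.0
```

Request:
{"fn": "send_rows", "kwargs": {
  "targets": [
    [0.74,-1.01,0,0,-1],
    [0.93,-0.84,0,0,-1],
    [1.09,-0.63,0,0,-1],
    [1.19,-0.39,0,0,-1],
    [1.25,-0.13,0,0,-1],
    [1.25,0.13,0,0,-1],
    [1.19,0.39,0,0,-1],
    [1.09,0.63,0,0,-1],
    [0,0,0,0,-1],
    [0,0,0,0,-1]
  ]
}}

```text
time: 23.52
tcp_pos: [0.4468, -0.0809, 0.1052]
tcp_rot: [[-0.004, 1.0, -0.002], [1.0, 0.004, -0.0], [-0.0, -0.002, -1.0]]
contact_force: [1.1, -1.7, 5.6]
grip_width: 0.0194
grip_force: 20.0
```

Run:
```python
from h import *
c=np.array([.4955,-.117])
s=bot.read_state();v=s['tcp_pos'][:2]-c;th=np.arctan2(v[1],v[0]);f=s['contact_force'][:2]
print(s['tcp_pos'],np.hypot(*v),np.degrees(th),'resist',-f@[np.sin(th),-np.cos(th)],'rad',f@[np.cos(th),np.sin(th)],s['contact_force'])
p=bot.get_image('side')
a=p['pixels'][165:250,240:370];cv2.imwrite('pics/s5.png',cv2.resize(a,None,fx=6,fy=6,interpolation=2))
```

```text
[ 0.44682693 -0.08086753  0.10524807] 0.06061866846518541 143.4116440270872 resist 0.721245282712517 rad -1.8520166219942262 [ 1.05714899 -1.68303189  5.56159666]
```

View pics/s5.png

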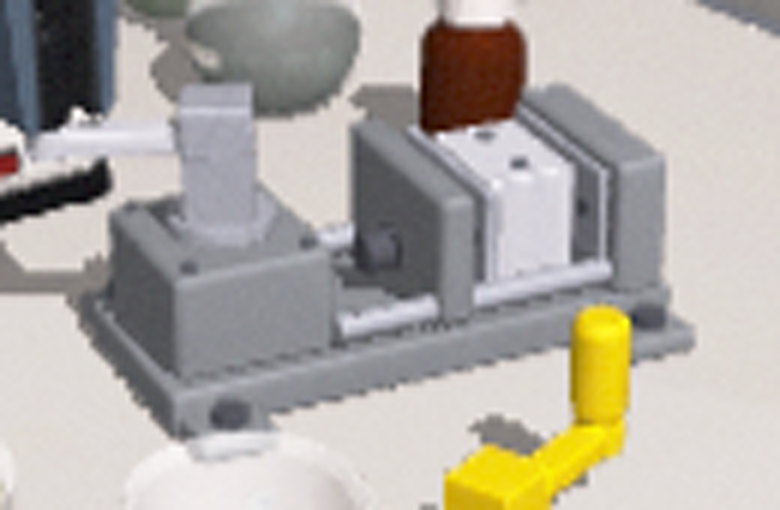

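```bash
cat > f.py <<'E'
from h import *
s=bot.read_state();c=np.array([.4955,-.117]);v=s['tcp_pos'][:2]-c;th=np.arctan2(v[1],v[0]);f=s['contact_force'][:2]
print(s['time'],np.hypot(*v).round(4),'th',np.degrees(th).round(1),'resist',(-f@[np.sin(th),-np.cos(th)]).round(2),'rad',(f@[np.cos(th),np.sin(th)]).round(2),s['contact_force'].round(1))
E
python3 - <<'E'
import numpy as np
def T(a,d,n):
    t=np.radians(a-d*np.arange(n+1));D=np.round(np.diff(np.round(6*np.c_[np.sin(t),np.cos(t)],2),axis=0),2)
    print(a,d,[[float(x),float(y),0,0,-1] for x,y in D])
T(144,8,10);T(64,4,10);T(24,4,10);T(-16,4,10);T(-56,4,10)
E
```

```text
144 8 [[0.64, 0.53, 0, 0, -1], [0.56, 0.63, 0, 0, -1], [0.47, 0.69, 0, 0, -1], [0.36, 0.75, 0, 0, -1], [0.26, 0.8, 0, 0, -1], [0.15, 0.82, 0, 0, -1], [0.03, 0.84, 0, 0, -1], [-0.09, 0.83, 0, 0, -1], [-0.2, 0.81, 0, 0, -1], [-0.32, 0.78, 0, 0, -1]]
64 4 [[-0.19, 0.37, 0, 0, -1], [-0.23, 0.36, 0, 0, -1], [-0.24, 0.33, 0, 0, -1], [-0.27, 0.32, 0, 0, -1], [-0.29, 0.31, 0, 0, -1], [-0.31, 0.28, 0, 0, -1], [-0.33, 0.25, 0, 0, -1], [-0.35, 0.24, 0, 0, -1], [-0.36, 0.21, 0, 0, -1], [-0.38, 0.18, 0, 0, -1]]
24 4 [[-0.39, 0.16, 0, 0, -1], [-0.4, 0.13, 0, 0, -1], [-0.4, 0.1, 0, 0, -1], [-0.41, 0.07, 0, 0, -1], [-0.42, 0.05, 0, 0, -1], [-0.42, 0.01, 0, 0, -1], [-0.42, -0.01, 0, 0, -1], [-0.42, -0.05, 0, 0, -1], [-0.41, -0.07, 0, 0, -1], [-0.4, -0.1, 0, 0, -1]]
-16 4 [[-0.4, -0.13, 0, 0, -1], [-0.39, -0.16, 0, 0, -1], [-0.38, -0.18, 0, 0, -1], [-0.36, -0.21, 0, 0, -1], [-0.35, -0.24, 0, 0, -1], [-0.33, -0.25, 0, 0, -1], [-0.31, -0.28, 0, 0, -1], [-0.29, -0.31, 0, 0, -1], [-0.27, -0.32, 0, 0, -1], [-0.24, -0.33, 0, 0, -1]]
-56 4 [[-0.23, -0.36, 0, 0, -1], [-0.19, -0.37, 0, 0, -1], [-0.17, -0.38, 0, 0, -1], [-0.15, -0.4, 0, 0, -1], [-0.11, -0.4, 0, 0, -1], [-0.09, -0.41, 0, 0, -1], [-0.06, -0.41, 0, 0, -1], [-0.03, -0.42, 0, 0, -1], [0.0, -0.42, 0, 0, -1], [0.03, -0.42, 0, 0, -1]]
```

Request:
{"fn": "send_rows", "kwargs": {
  "targets": [
    [0.64,0.53,0,0,-1],
    [0.56,0.63,0,0,-1],
    [0.47,0.69,0,0,-1],
    [0.36,0.75,0,0,-1],
    [0.26,0.8,0,0,-1],
    [0.15,0.82,0,0,-1],
    [0.03,0.84,0,0,-1],
    [-0.09,0.83,0,0,-1],
    [-0.2,0.81,0,0,-1],
    [-0.32,0.78,0,0,-1]
  ]
}}

```text
time: 24.4
tcp_pos: [0.5188, -0.0603, 0.1051]
tcp_rot: [[0.0, 1.0, -0.008], [1.0, -0.0, 0.006], [0.006, -0.008, -1.0]]
contact_force: [-3.5, 7.1, 9.8]
grip_width: 0.0197
grip_force: 20.0
```

```bash
python3 f.py
```

```text
24.4 0.0613 th 67.6 resist 5.94 rad 5.27 [-3.5  7.1  9.8]
```

Request:
{"fn": "send_rows", "kwargs": {
  "targets": [
    [-0.19,0.37,0,0,-1],
    [-0.23,0.36,0,0,-1],
    [-0.24,0.33,0,0,-1],
    [-0.27,0.32,0,0,-1],
    [-0.29,0.31,0,0,-1],
    [-0.31,0.28,0,0,-1],
    [-0.33,0.25,0,0,-1],
    [-0.35,0.24,0,0,-1],
    [-0.36,0.21,0,0,-1],
    [-0.38,0.18,0,0,-1]
  ]
}}

```text
time: 25.23
tcp_pos: [0.5502, -0.0898, 0.1057]
tcp_rot: [[0.0, 1.0, -0.001], [1.0, -0.0, 0.006], [0.006, -0.001, -1.0]]
contact_force: [2.0, 5.4, 8.4]
grip_width: 0.0195
grip_force: 20.0
```

```bash
python3 f.py
```

```text
25.2333 0.0611 th 26.4 resist 3.89 rad 4.21 [2.  5.4 8.4]
```

Request:
{"fn": "send_rows", "kwargs": {
  "targets": [
    [-0.39,0.16,0,0,-1],
    [-0.4,0.13,0,0,-1],
    [-0.4,0.1,0,0,-1],
    [-0.41,0.07,0,0,-1],
    [-0.42,0.05,0,0,-1],
    [-0.42,0.01,0,0,-1],
    [-0.42,-0.01,0,0,-1],
    [-0.42,-0.05,0,0,-1],
    [-0.41,-0.07,0,0,-1],
    [-0.4,-0.1,0,0,-1]
  ]
}}

```text
time: 26.07
tcp_pos: [0.5548, -0.1309, 0.1059]
tcp_rot: [[0.001, 1.0, 0.003], [1.0, -0.001, 0.005], [0.005, 0.003, -1.0]]
contact_force: [5.9, 5.6, 5.4]
grip_width: 0.0192
grip_force: 20.0
```

```bash
python3 f.py
python3 - <<'E'
import numpy as np
def T(a,d,n):
    t=np.radians(a-d*np.arange(n+1));D=np.round(np.diff(np.round(6*np.c_[np.sin(t),np.cos(t)],2),axis=0),2)
    print(a,d,[[float(x),float(y),0,0,-1] for x,y in D])
for a in (-16,-36,-56,-76,-96,-116):T(a,2,10)
E
```

```text
26.0667 0.0609 th -13.2 resist 6.79 rad 4.49 [5.9 5.6 5.4]
-16 2 [[-0.2, -0.06, 0, 0, -1], [-0.2, -0.07, 0, 0, -1], [-0.2, -0.08, 0, 0, -1], [-0.19, -0.08, 0, 0, -1], [-0.19, -0.09, 0, 0, -1], [-0.19, -0.09, 0, 0, -1], [-0.18, -0.1, 0, 0, -1], [-0.18, -0.11, 0, 0, -1], [-0.18, -0.12, 0, 0, -1], [-0.17, -0.12, 0, 0, -1]]
-36 2 [[-0.16, -0.12, 0, 0, -1], [-0.17, -0.13, 0, 0, -1], [-0.15, -0.14, 0, 0, -1], [-0.16, -0.14, 0, 0, -1], [-0.15, -0.15, 0, 0, -1], [-0.14, -0.16, 0, 0, -1], [-0.14, -0.15, 0, 0, -1], [-0.13, -0.17, 0, 0, -1], [-0.12, -0.16, 0, 0, -1], [-0.12, -0.17, 0, 0, -1]]
-56 2 [[-0.12, -0.18, 0, 0, -1], [-0.11, -0.18, 0, 0, -1], [-0.1, -0.18, 0, 0, -1], [-0.09, -0.19, 0, 0, -1], [-0.09, -0.19, 0, 0, -1], [-0.08, -0.19, 0, 0, -1], [-0.08, -0.2, 0, 0, -1], [-0.07, -0.2, 0, 0, -1], [-0.06, -0.2, 0, 0, -1], [-0.05, -0.2, 0, 0, -1]]
-76 2 [[-0.05, -0.2, 0, 0, -1], [-0.04, -0.21, 0, 0, -1], [-0.03, -0.2, 0, 0, -1], [-0.03, -0.21, 0, 0, -1], [-0.02, -0.21, 0, 0, -1], [-0.01, -0.21, 0, 0, -1], [0.0, -0.21, 0, 0, -1], [0.0, -0.21, 0, 0, -1], [0.01, -0.21, 0, 0, -1], [0.02, -0.21, 0, 0, -1]]
-96 2 [[0.03, -0.21, 0, 0, -1], [0.03, -0.2, 0, 0, -1], [0.04, -0.21, 0, 0, -1], [0.05, -0.2, 0, 0, -1], [0.05, -0.2, 0, 0, -1], [0.06, -0.2, 0, 0, -1], [0.07, -0.2, 0, 0, -1], [0.08, -0.2, 0, 0, -1], [0.08, -0.19, 0, 0, -1], [0.09, -0.19, 0, 0, -1]]
-116 2 [[0.09, -0.19, 0, 0, -1], [0.1, -0.18, 0, 0, -1], [0.11, -0.18, 0, 0, -1], [0.12, -0.18, 0, 0, -1], [0.12, -0.17, 0, 0, -1], [0.12, -0.16, 0, 0, -1], [0.13, -0.17, 0, 0, -1], [0.14, -0.15, 0, 0, -1], [0.14, -0.16, 0, 0, -1], [0.15, -0.15, 0, 0, -1]]
```

Request:
{"fn": "send_rows", "kwargs": {
  "targets": [
    [-0.1,-0.03,0,0,-1],
    [-0.1,-0.03,0,0,-1],
    [-0.1,-0.035,0,0,-1],
    [-0.1,-0.035,0,0,-1],
    [-0.1,-0.04,0,0,-1],
    [-0.1,-0.04,0,0,-1],
    [-0.095,-0.04,0,0,-1],
    [-0.095,-0.04,0,0,-1],
    [-0.095,-0.045,0,0,-1],
    [-0.095,-0.045,0,0,-1]
  ]
}}

```text
time: 26.9
tcp_pos: [0.5515, -0.1408, 0.106]
tcp_rot: [[0.001, 1.0, 0.004], [1.0, -0.001, 0.005], [0.005, 0.004, -1.0]]
contact_force: [6.9, 4.6, 5.7]
grip_width: 0.0192
grip_force: 20.0
```

```bash
python3 f.py
python3 - <<'E'
from h import *
yaw=np.radians(-12.7);ex=np.array([np.cos(yaw),np.sin(yaw)]);c=np.array([.4955,-.117])
p=bot.get_image('side');cv2.imwrite('pics/s6.png',p['pixels'])
P=lambda x,y,z:proj(p,[*(c+ex*x+np.array([-ex[1],ex[0]])*y),z]).round(1)
print('pred block if clamped (x 102-138), near bottom corners',P(.102,-.025,.018),P(.138,-.025,.018),'top',P(.102,.025,.068),P(.138,.025,.068),P(.102,-.025,.068),P(.138,-.025,.068))
for l in('block','jaw'):
    for r in bot.silhouettes(p,l)[:2]:
        ys,xs=np.nonzero(r['mask']);print(l,round(r['score'],2),np.round(r['bbox'],1),r['mask'].sum(),xs.mean().round(1),ys.mean().round(1))
print('pred jaw back top', [P(x,-.042,.072) for x in(.088,.1,.102)])
E
python3 f.py
```

```text
26.9 0.0608 th -23.0 resist 6.88 rad 4.53 [6.9 4.6 5.7]
pred block if clamped (x 102-138), near bottom corners [322.9 213.8] [336.9 210.7] top [313.4 185.5] [327.2 182.9] [323.3 193.8] [337.5 190.9]
block 0.8 [314.7 185.5 338.7 208.4] 318 329.4 195.9
jaw 0.73 [301.4 186.8 324.5 217.3] 550 313.3 200.5
jaw 0.59 [268.6 164.6 307.1 203.1] 514 284.4 187.2
pred jaw back top [array([321.1, 196.2]), array([326. , 195.2]), array([326.8, 195. ])]
27.05 0.0608 th -23.1 resist 6.41 rad 3.53 [5.8 4.5 6.6]
```

```bash
python3 f.py
python3 - <<'E'
from h import *
d=np.load('w1.npz');w={k:d[k] for k in d.files};w['fish']=1
g=cv2.cvtColor(w['pixels'],cv2.COLOR_BGR2GRAY).astype(np.float32)
yaw=np.radians(-12.7);ex=np.array([np.cos(yaw),np.sin(yaw)]);ey=np.array([-ex[1],ex[0]]);c=np.array([.4955,-.117])
xs=np.arange(40,80)
def prof(z,ys,xs):
    out=[]
    for x in xs:
        uv=np.array([proj(w,[*(c+ex*x/1e3+ey*y),z]) for y in ys],np.float32)
        out.append(cv2.remap(g,uv[:,:1],uv[:,1:],1).mean())
    return np.round(out).astype(int)
print('z67',list(zip(xs.tolist(),prof(.067,np.linspace(-.028,.028,15),xs).tolist())))
xs=np.arange(26,60);print('z72',list(zip(xs.tolist(),prof(.072,np.linspace(-.028,.028,15),xs).tolist())))
E
```

```text
27.05 0.0608 th -23.1 resist 6.41 rad 3.53 [5.8 4.5 6.6]
z67 [(40, 107), (41, 114), (42, 119), (43, 120), (44, 119), (45, 119), (46, 118), (47, 119), (48, 118), (49, 117), (50, 115), (51, 107), (52, 85), (53, 68), (54, 64), (55, 65), (56, 69), (57, 72), (58, 74), (59, 95), (60, 133), (61, 146), (62, 147), (63, 144), (64, 129), (65, 112), (66, 101), (67, 92), (68, 88), (69, 89), (70, 94), (71, 95), (72, 95), (73, 96), (74, 95), (75, 95), (76, 96), (77, 95), (78, 95), (79, 94)]
z72 [(26, 111), (27, 98), (28, 84), (29, 84), (30, 80), (31, 69), (32, 60), (33, 60), (34, 60), (35, 61), (36, 62), (37, 73), (38, 94), (39, 106), (40, 113), (41, 118), (42, 120), (43, 119), (44, 119), (45, 118), (46, 119), (47, 118), (48, 117), (49, 115), (50, 107), (51, 86), (52, 69), (53, 65), (54, 66), (55, 69), (56, 72), (57, 74), (58, 99), (59, 135)]
```

Request:
{"fn": "send_rows", "kwargs": {
  "targets": [
    [0,0,0,0,-0.35],
    [0,0,0,0,-0.35],
    [0,0,0,0,-0.35],
    [0,0,0,0,-0.35],
    [0,0,0,0,-0.35],
    [0,0,0,0,-0.35],
    [0,0,-0.5,0,-0.35],
    [0,0,-1.5,0,-0.35],
    [0,0,-2.5,0,-0.35],
    [0,0,-3,0,-0.35]
  ]
}}

```text
time: 27.88
tcp_pos: [0.5487, -0.1427, 0.1799]
tcp_rot: [[-0.002, 1.0, -0.004], [1.0, 0.002, 0.001], [0.001, -0.004, -1.0]]
contact_force: [0.5, -0.2, -0.8]
grip_width: 0.0298
grip_force: 0.0
```

Request:
{"fn": "send_rows", "kwargs": {
  "targets": [
    [0,0,-3,0,-0.35],
    [0,0,-2,0,-0.35],
    [0,0,0,0,-0.35],
    [0,0,0,0,-0.35],
    [0,0,0,0,-0.35],
    [0,0,0,0,-0.35],
    [0,0,0,0,-0.35],
    [0,0,0,0,-0.35],
    [0,0,0,0,-0.35],
    [0,0,0,0,-0.35]
  ]
}}

```text
time: 28.72
tcp_pos: [0.55, -0.1429, 0.23]
tcp_rot: [[-0.002, 1.0, -0.001], [1.0, 0.002, 0.0], [0.0, -0.001, -1.0]]
contact_force: [-0.7, 0.3, -0.4]
grip_width: 0.0297
grip_force: 0.0
```

Run:
```python
from h import *
s=bot.read_state();print(s['time'],s['tcp_pos'],s['contact_force'],s['grip_width'])
w=bot.get_image('wrist');w['fish']=1
c=np.array([.4955,-.117])
for r in bot.silhouettes(w,'crank')[:1]: print(r['score'],r['bbox'])
a=np.radians(-23)
print('pred knob top',proj(w,[*(c+.06*np.array([np.cos(a),np.sin(a)])),.14]),'hub',proj(w,[*c,.11]))
g=w['pixels'].max(2);ys,xs=np.nonzero(r['mask']&(g<45));print('dark knob centroid',xs.mean(),ys.mean(),len(xs))
for q in(-10,0): 
    b=np.radians(q);print(q,proj(w,[*(c+.06*np.array([np.cos(b),np.sin(b)])),.13]))
print('pred knob mid',proj(w,[*(c+.06*np.array([np.cos(a),np.sin(a)])),.13]))
```

```text
28.7167 [ 0.5499837  -0.14293451  0.22995339] [-0.68144265  0.25555296 -0.35789625] 0.029650354846870133
0.88 [252.0, 152.4, 340.1, 207.3]
pred knob top [324.3775962  203.87165545] hub [266.92026107 172.1898707 ]
dark knob centroid 326.5448577680525 194.62363238512035 457
-10 [328.69306684 186.95674211]
0 [329.7879757  175.48688124]
pred knob mid [324.33859187 201.04353239]
```

```bash
python3 -c "
from cell import bot
print(bot.close_job())"
```

```text
the job is handed in; nothing more can be done
None
```

I handed the job in at about 29 s of the 72 s allowed. The crank is fully down on the shaft, and I wound it clockwise about two turns until the block was held. Knob resistance and jaw travel both put the clamping force at roughly 60 N, but that is an estimate. The robot is clear of everything, and no verdict came back on hand-in.

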